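# Refill the round glaze tub

## Task

Two blue-capped glaze bottles are standing out on the bench among bottles with other cap colours. Put both back into the two empty places in the round grey tub, one in each, standing upright on its floor between the other blue ones. Set them down, do not let them drop.

Things in the scene. Friction and masses are not known exactly. Their poses are not given: they have to be found in the camera images.
- bottle_a: Blue glaze bottle to put away, upright on the bench, 130 mm tall, 140 to 280 g: white round body, 46 mm diameter, 80 mm high, with a blue band; above it (80 to 130 mm up) a slim blue cap, 22 mm diameter, to grip it by. Origin: centre of its underside, z up along its axis. A thin 6 mm shoulder taper at the foot of the cap is only seen.
- bottle_b: The other blue bottle to put away, the same in every way as the first. The four bottles on the bench, these two and two more of the same shape with a red and a yellow cap and band, stand at least 75 mm apart, centre to centre.
- gap_a (a point): Empty place in the round grey tub: point on its floor, 6 mm above the bench, for the centre of a bottle's underside. Frame turned with the tub, z up; x points outward from the tub's centre, 56 mm away at -x. Tub fixed: inner diameter 168 mm, wall 4 mm thick, 50 mm high. Seven places 56 mm apart: hexagon and middle; the other five hold loose blue bottles of the same kind (cap tops 136 mm up).
- gap_b (a point): Second empty place in that tub, on its floor, 56 mm from the tub's centre, 120 degrees counter-clockwise (from above) from the first, a filled place between. Frame parallel to the first's: outward is (-0.5, 0.866) in its x, y. A centred bottle has 10 mm to its neighbours (less their 3 mm play) and 5 mm to the wall. Either bottle may go into either place.

How it is judged:
At the end, for the whole second after the job is handed in: Each blue bottle stands in a different one of the two empty places: centre of its underside within 18 mm of the place horizontally and less than 8 mm above the tub's floor, tilted less than 10 degrees, at rest (under 0.03 m/s) (((horizontal distance between bottle_a and gap_a below 0.018 m and z of bottle_a in the frame of gap_a below 0.008 m and angle between each of bottle_a, bottle_b's own z axis and vertical below 0.18 rad and linear speed of each of bottle_a, bottle_b below 0.03 m/s and horizontal distance between bottle_b and gap_b below 0.018 m and z of bottle_b in the frame of gap_b below 0.008 m) or (horizontal distance between bottle_a and gap_b below 0.018 m and z of bottle_a in the frame of gap_b below 0.008 m and angle between each of bottle_a, bottle_b's own z axis and vertical below 0.18 rad and linear speed of each of bottle_a, bottle_b below 0.03 m/s and horizontal distance between bottle_b and gap_a below 0.018 m and z of bottle_b in the frame of gap_a below 0.008 m))); the robot touches nothing.
It fails at once if blue bottle A is dropped or thrown (moves faster than 0.8 m/s with no finger on it) (linear speed of bottle_a above 0.8 m/s and contact force between the fingers and bottle_a below 0.05 N).
It fails at once if blue bottle B is dropped or thrown (moves faster than 0.8 m/s with no finger on it) (linear speed of bottle_b above 0.8 m/s and contact force between the fingers and bottle_b below 0.05 N).
It also fails if it takes over 59 s, if anything falls off the work surface, if the arm or the gripper's body presses on something with over 40 N, if the wrist force passes 120 N, or if a joint passes its speed limit or range.

## Robot

A 6-joint arm with a two-finger parallel gripper is mounted at the origin on the work surface. World frame = base frame: x ahead of the robot, y to its left, z up, the work surface at z = 0. Lengths are in m, angles in rad, forces in N, time in s.
With the tool pointing down it reaches from about 0.375 to 0.9 m from the base axis. Payload 3.1 kg.
Tool frame: the origin (TCP) lies midway between the tips of the shut fingers; the grasp point (between the pads) lies 19 mm behind it; z points along the fingers, y is the line along which they close (so a half turn about z gives the same grasp; the last joint's range is limited). The gripper opens to 87 mm and grips with 3 to 60 N. Pads are 19 mm wide; open, the fingers measure 117 mm over their backs; the gripper's body (75 mm by 190 mm) begins 51 mm behind the grasp point.
Start: joints at [1.161, 0.527, 1.433, -0, 1.181, -0.178], TCP at [0.144, 0.608, 0.223] pointing down, gripper open.
Joint ranges: [-3.08, 3.08], [-0.75, 2.2], [0.22, 2.44], [-1.43, 4.57], [0, 2.65], [-2.85, 2.85]. Speed limits (rad/s): [2.79, 2.79, 3.14, 3.14, 3.14, 3.14].

## Interface

Orientations are given as a unit quaternion [x, y, z, w].
In Python, from rig import get_obs, cams, job gives the robot as it stands.
- The arm moves only by the tool servo_tool, never from a script. Its argument "moves" is text: rows parted by semicolons, each of 5 numbers parted by spaces: the shift along the tool's x, y, z in m, then the turn about the tool's z in degrees, then the finger opening in m, from 0 to 0.087. In form: dx dy dz spin claw; .... A call has 1 to 10 rows; each row is the pose to reach, as a shift and turn from the pose commanded when the call began, along the tool's axes at that moment; what a row does not reach only later rows make up. A row lasts 1/12 s, in which the tool goes at most 41.7 mm and 7.16 degrees, less where a joint would pass 70% of its speed; a pose out of reach is approached as far as the arm can. A call with a gripper value outside its range is refused whole. The fingers move at their own pace and stop on an object; "grip_force" is the grip in N (left out, the last holds). Time passes only in rows, so rows that repeat a pose let the fingers close. It gives the time, the measured TCP pose, the force, the opening and the grip force at its end, in the units of the state.
- get_obs(): the state, without advancing time (a new reading comes with each control period).
- cams.camera(name): name is "scene" or "top" or "wrist"; returns the picture (384x512x3 uint8, blue, green, red); there is no depth.
- cams.camera_model(name): a dict with "fx", "fy", "cx", "cy" (pixels), "dist" ([k1, k2, p1, p2, k3] as OpenCV has them; the pictures are not rectified), "R" (3x3) and "t" (3): a world point X has camera coordinates R X + t. Camera axes: x right, y down, z forward; pixel columns grow to the right and rows downward; lengths in m; the calibration is good to about 2 mm. A picture is of the moment at which its call begins: read the wrist's pose just before it. camera_model takes no time and is no camera call; for the wrist camera it gives the pose at the moment of the call.
- job.hand_in(): hands the job in; it is judged then, once.
The state is a dict: "time": time; "q": joint angles; "joint_velocities": joint speeds; "joint_torque": joint torques, N m; "position": TCP position; "tool_rot": TCP orientation; "ft_force": force on the tool from outside, world axes, zero at the start; "moment": the same for the moment, N m; "grip_width": finger opening in m; "grip_force": force on a finger pad.
Only numpy, scipy, OpenCV 4.12 (cv2) and the standard library are available. Lean on these libraries where they do the work, as an engineer would, in place of code of your own. Each camera call takes 0.05 s, during which the arm holds its last target. There are 200 camera calls.

## Working session

There is one attempt and no reset: what is moved stays moved. The work goes in short steps, Python scripts to look and compute and a tool call to move; the robot and the scene stay as the last step left them, time stands still between calls to the robot, and variables do not carry over. Pictures are saved under pics/ and viewed, at most 10 in all, crops included, and the job is handed in when it is done.

Besides the shell and the picture viewer there is one more tool, called after "Emit:" as name(argument=value, ...) on one line, values as JSON. servo_tool: Moves the arm, as the interface text tells. Its arguments: {"type":"object","properties":{"moves":{"type":"string"},"grip_force":{"type":"number"}},"required":["moves"]}

```bash
mkdir -p pics
python3 - <<'E'
from rig import get_obs,cams,job
import cv2,numpy as np
o=get_obs()
for k in o: print(k,np.round(o[k],4))
for n in("top","scene"):
    m=cams.camera_model(n); print(n,{k:np.round(m[k],4).tolist() for k in m})
a=cams.camera("top");b=cams.camera("scene")
cv2.imwrite("pics/top0.png",a);cv2.imwrite("pics/scene0.png",b)
E
```

```text
time 0.0
q [ 1.1605  0.5285  1.4339 -0.      1.1814 -0.1785]
joint_velocities [0.001  0.0021 0.0008 0.0005 0.0013 0.0015]
joint_torque [ 2.00000e-04 -4.40042e+01 -1.76590e+01  6.33000e-02  5.83000e-02
 -2.00000e-04]
position [0.1433 0.6076 0.2216]
tool_rot [ 1.156e-01  9.933e-01 -1.000e-03 -3.000e-04]
ft_force [ 0.1571 -1.0342 -0.1574]
moment [-0.0548 -0.0198  0.0273]
grip_force 0.0
grip_width 0.0868
top {'fx': 406.5304, 'fy': 406.5304, 'cx': 260.6126, 'cy': 192.7944, 'dist': [-0.0804, 0.0, 0.0, 0.0, 0.0], 'R': [[-0.0162, -0.9996, -0.0233], [-0.9917, 0.0191, -0.1269], [0.1273, 0.021, -0.9916]], 't': [0.0116, 0.5285, 0.9408]}
scene {'fx': 396.8896, 'fy': 396.8896, 'cx': 248.5218, 'cy': 192.3089, 'dist': [-0.1404, 0.0, 0.0, 0.0, 0.0], 'R': [[0.3715, 0.9283, -0.0129], [0.6183, -0.2578, -0.7425], [-0.6926, 0.2679, -0.6697]], 't': [-0.1772, -0.2876, 1.296]}
```

View pics/top0.png

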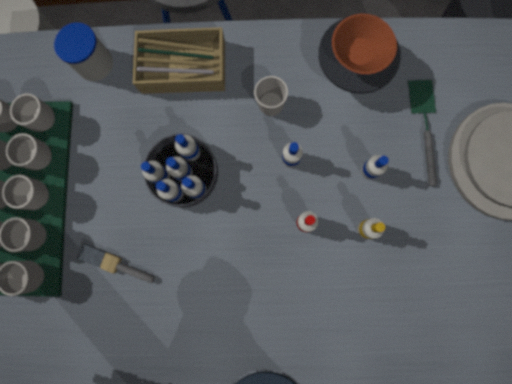

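View pics/scene0.png

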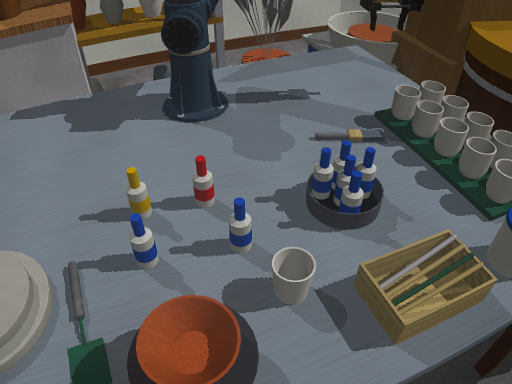

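Top view: the bench blue caps are at about (294,148) and (382,161), and red and yellow caps at (310,220) and (378,228). The tub is at about (180,170) with five blue caps; the empty places are on its right and lower-left or upper-left sides. The scene view has the blue bottles at (240,225) and (143,240), and the tub at (345,190).

```bash
cat > h.py <<'E'
import cv2,numpy as np
def ray(m,uv):
    K=np.array([[m["fx"],0,m["cx"]],[0,m["fy"],m["cy"]],[0,0,1]])
    p=cv2.undistortPoints(np.array(uv,float).reshape(-1,1,2),K,np.array(m["dist"],float)).reshape(-1,2)
    R=np.array(m["R"]);t=np.array(m["t"])
    return -R.T@t,np.c_[p,np.ones(len(p))]@R
def onz(m,uv,z):
    c,d=ray(m,uv); return c+d*((z-c[2])/d[:,2])[:,None]
def proj(m,X):
    K=np.array([[m["fx"],0,m["cx"]],[0,m["fy"],m["cy"]],[0,0,1]])
    return cv2.projectPoints(np.array(X,float).reshape(-1,1,3),cv2.Rodrigues(np.array(m["R"]))[0],np.array(m["t"],float),K,np.array(m["dist"],float))[0].reshape(-1,2)
def tri(m1,u1,m2,u2):
    c1,d1=ray(m1,u1);c2,d2=ray(m2,u2);d1=d1[0];d2=d2[0]
    s=np.linalg.lstsq(np.c_[d1,-d2],c2-c1,rcond=None)[0]
    a=c1+s[0]*d1;b=c2+s[1]*d2
    return (a+b)/2,np.linalg.norm(a-b)
def blue(im):
    h=cv2.cvtColor(im,cv2.COLOR_BGR2HSV)
    return cv2.inRange(h,(108,170,70),(130,255,255))
def blobs(mask,amin=12):
    n,l,s,c=cv2.connectedComponentsWithStats(mask)
    return [(c[i].round(1).tolist(),s[i].tolist()) for i in range(1,n) if s[i][4]>=amin]
E
python3 - <<'E'
from h import *
from rig import cams
for n in("top","scene"):
    im=cv2.imread(f"pics/{n}0.png");k=blue(im)
    print(n)
    for b in blobs(k): print(b)
a=cv2.imread("pics/top0.png")[120:220,130:400];b=cv2.imread("pics/scene0.png")[130:275,115:395]
cv2.imwrite("pics/t1.png",np.vstack([cv2.resize(a,(780,289),interpolation=2),cv2.resize(cv2.cvtColor(blue(cv2.imread("pics/top0.png"))[120:220,130:400],8),(780,289),interpolation=0)]))
E
```

```text
top
([74.9, 42.4], [55, 23, 41, 40, 1261])
([180.0, 139.0], [175, 135, 10, 10, 62])
([293.5, 147.7], [290, 143, 8, 10, 60])
([170.6, 161.7], [166, 157, 11, 10, 70])
([381.7, 161.3], [376, 157, 12, 10, 72])
([145.9, 166.2], [142, 162, 9, 9, 57])
([186.9, 181.8], [182, 177, 11, 11, 68])
([160.8, 185.5], [156, 181, 11, 10, 73])
scene
([353.2, 169.9], [340, 140, 34, 52, 635])
([325.2, 157.2], [320, 147, 11, 21, 156])
([368.8, 156.9], [364, 147, 11, 21, 170])
([334.4, 176.7], [332, 172, 6, 11, 34])
([321.1, 185.6], [313, 177, 18, 15, 174])
([339.0, 192.7], [337, 187, 5, 13, 42])
([240.5, 206.8], [234, 198, 11, 22, 138])
([348.9, 208.7], [340, 202, 21, 11, 130])
([509.5, 215.8], [506, 207, 6, 20, 64])
([137.5, 223.9], [130, 214, 15, 22, 193])
([246.2, 238.6], [237, 230, 15, 16, 105])
([148.4, 254.0], [133, 243, 24, 19, 176])
```

View pics/t1.png

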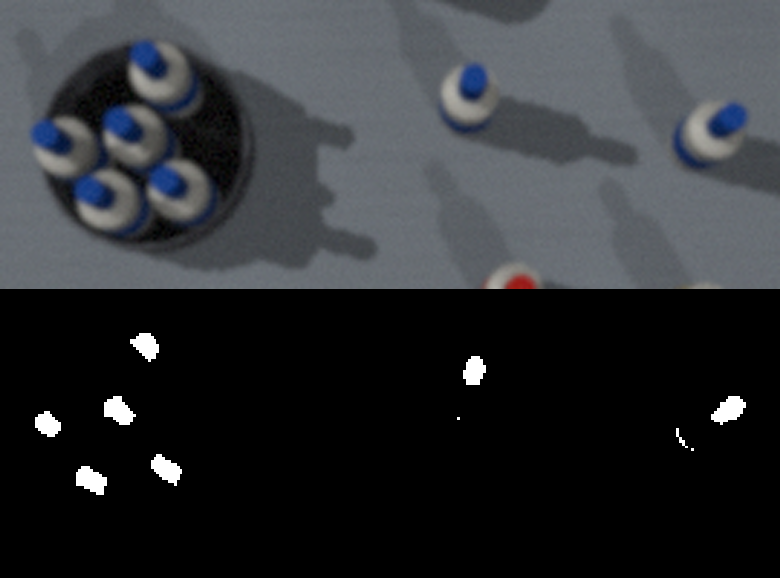

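The crop shows the tub with the middle bottle at crop (120,410). The empty places are on its right and upper left, either side of the top bottle. The cap blobs are clean.

Run:
```python
from h import *
from rig import cams
T=cams.camera_model("top");S=cams.camera_model("scene")
print("camtop",-np.array(T["R"]).T@T["t"], "camscene",-np.array(S["R"]).T@S["t"])
for u,v in(([293.5,147.7],[240.2,208.]),([381.7,161.3],[137.5,224.5])):
    print("bench z.108",onz(T,[u],.108)[0],"scene z.105",onz(S,[v],.105)[0],"tri",tri(T,u,S,v))
caps=np.array([[170.6,161.7],[180,139],[145.9,166.2],[160.8,185.5],[186.9,181.8]])
P=onz(T,caps,.114);print(P)
print("scene checks",onz(S,[[325.2,157.2],[368.8,157]],.111))
# hexagon angles
d=P[1:]-P[0];print(np.degrees(np.arctan2(d[:,1],d[:,0])),np.linalg.norm(d[:,:2],axis=1))
d=P[:,:2]
from scipy.optimize import least_squares
ang=np.degrees(np.arctan2((P[1:]-P[0])[:,1],(P[1:]-P[0])[:,0]))
k=np.round((ang-ang[0])/60)
def model(p): 
    a=p[2]+np.radians(60)*k
    return np.vstack([p[:2],np.c_[p[0]+.056*np.cos(a),p[1]+.056*np.sin(a)]])
r=least_squares(lambda p:(model(p)-d).ravel(),[*d[0],np.radians(ang[0])])
print(r.x,(r.fun.reshape(-1,2)*1000).round(1))
for s in(60,-60):
    a=r.x[2]+np.radians(s);print("gap",s,r.x[:2]+.056*np.array([np.cos(a),np.sin(a)]))
# red/yellow + tub dark interior
im=cv2.imread("pics/top0.png");h=cv2.cvtColor(im,cv2.COLOR_BGR2HSV)
for nm,lo,hi in(("red",(0,150,80),(8,255,255)),("yel",(22,150,80),(35,255,255))):
    for c,s in blobs(cv2.inRange(h,lo,hi)):
        if s[4]<150: print(nm,c,s[4],onz(T,[c],.115)[0])
```

```text
camtop [ 0.40459974 -0.01828337  1.00029115] camscene [ 1.14129244 -0.25675194  0.65220079]
bench z.108 [ 0.61973325 -0.07484102  0.108     ] scene z.105 [ 0.61199577 -0.07023409  0.105     ] tri (array([ 0.61895206, -0.07367376,  0.1124821 ]), np.float64(0.001864831214022548))
bench z.108 [ 0.58494947 -0.27144445  0.108     ] scene z.105 [ 0.57902307 -0.26894101  0.105     ] tri (array([ 0.58453673, -0.26970828,  0.11076472]), np.float64(0.0018714641048104804))
[[0.5925144  0.20120082 0.114     ]
 [0.64428137 0.18053176 0.114     ]
 [0.58356789 0.25737875 0.114     ]
 [0.53901104 0.22258653 0.114     ]
 [0.54612963 0.163889   0.114     ]]
scene checks [[0.538231   0.16407951 0.111     ]
 [0.57555574 0.25759798 0.111     ]]
[ -21.76539671   99.04854867  158.21301978 -141.18687155] [0.05574073 0.05688585 0.05761908 0.05952913]
[ 0.59151747  0.20100223 -0.37623733] [[-1.  -0.2]
 [-0.7 -0.1]
 [-0.3 -1. ]
 [ 0.4 -1. ]
 [ 1.5  2.3]]
gap 60 [0.63537807 0.23581957]
gap -60 [0.59973987 0.14560916]
red [355.6, 22.6] 36 [ 0.91786976 -0.22974056  0.115     ]
red [362.8, 21.6] 12 [ 0.92027432 -0.24695272  0.115     ]
red [371.3, 26.9] 17 [ 0.90640494 -0.26616677  0.115     ]
red [387.7, 30.6] 20 [ 0.89661623 -0.3043627   0.115     ]
red [335.2, 33.0] 20 [ 0.89182775 -0.18020002  0.115     ]
red [356.4, 38.5] 13 [ 0.87714421 -0.22912269  0.115     ]
red [353.6, 58.4] 82 [ 0.82735227 -0.21963461  0.115     ]
red [357.9, 49.0] 13 [ 0.85063954 -0.23102653  0.115     ]
red [374.8, 65.5] 14 [ 0.80920143 -0.2677829   0.115     ]
red [309.5, 219.8] 69 [ 0.45698805 -0.10487815  0.115     ]
yel [378.1, 227.0] 89 [ 0.43836534 -0.25373164  0.115     ]
yel [360.9, 230.4] 18 [ 0.43178956 -0.21582416  0.115     ]
```

Emit:
servo_tool(moves="-0.020 -0.018 -0.002 5 0.087; -0.050 -0.045 -0.005 12 0.087; -0.080 -0.072 -0.01 19 0.087; -0.110 -0.098 -0.015 26 0.087; -0.140 -0.125 -0.02 33 0.087; -0.170 -0.152 -0.02 40 0.087; -0.200 -0.179 -0.02 47 0.087; -0.230 -0.206 -0.02 54 0.087; -0.260 -0.232 -0.02 61 0.087; -0.290 -0.259 -0.02 64 0.087", grip_force=15)

```text
time: 0.93
position: [0.3668, 0.2879, 0.2425]
tool_rot: [0.626, 0.78, -0.0, -0.0]
ft_force: [1.2, 0.5, 0.3]
grip_width: 0.0872
grip_force: 0.0
```

```bash
cat >> h.py <<'E'
from scipy.spatial.transform import Rotation as Ro
def rel(o,target,yaw=None):
    "shift in tool axes and spin (deg) to world target; yaw = world angle of tool y"
    R=Ro.from_quat(o["tool_rot"]).as_matrix()
    y=np.degrees(np.arctan2(R[1,1],R[0,1]))
    s=None if yaw is None else (y-yaw+180)%360-180
    return (R.T@(np.array(target)-o["position"])).round(4),s,round(y,2),R[:,2].round(4)
E
python3 - <<'E'
from h import *
from rig import *
o=get_obs();print(o["time"],o["position"],o["q"].round(3) if hasattr(o["q"],'round') else o["q"])
print(rel(o,[.619,-.074,.24],-51.6))
E
```

```text
0.9333 [0.36684842 0.28787375 0.24245296] [0.425 0.287 1.792 0.    1.063 0.208]
(array([-0.4077,  0.1682,  0.0024]), np.float64(64.04455997728013), np.float64(12.44), array([-2.e-04,  0.e+00, -1.e+00]))
```

Emit:
servo_tool(moves="-0.038 0.016 0 7 0.087; -0.076 0.031 0 14 0.087; -0.114 0.047 0 21 0.087; -0.152 0.063 0 28 0.087; -0.190 0.078 0 35 0.087; -0.228 0.094 0 42 0.087; -0.266 0.110 0 49 0.087; -0.300 0.124 0 56 0.087; -0.330 0.136 0 62 0.087; -0.350 0.144 0 64 0.087")

```text
time: 1.77
position: [0.5856, -0.0234, 0.2421]
tool_rot: [0.945, 0.328, 0.0, 0.001]
ft_force: [0.4, 0.2, 0.5]
grip_width: 0.0871
grip_force: 0.0
```

Run:
```python
from h import *
from rig import *
o=get_obs();m=cams.camera_model("wrist");im=cams.camera("wrist");cv2.imwrite("pics/w1.png",im)
print(o["time"],o["position"]);print({k:np.round(m[k],3).tolist() for k in m})
print("campos",-np.array(m["R"]).T@m["t"])
for b in blobs(blue(im),30): print(b)
print(rel(o,[.619,-.074,.24],-51.6))
```

```text
1.7667 [ 0.58555298 -0.0234117   0.24209791]
{'fx': 267.216, 'fy': 267.216, 'cx': 253.916, 'cy': 194.272, 'dist': [-0.062, 0.0, 0.0, 0.0, 0.0], 'R': [[0.62, -0.784, 0.001], [-0.761, -0.601, 0.245], [-0.191, -0.153, -0.97]], 't': [-0.382, 0.397, 0.518]}
campos [0.63731507 0.01825096 0.40546234]
([505.1, 7.1], [493, 0, 19, 22, 219])
([128.8, 25.3], [110, 8, 39, 36, 831])
([37.2, 31.8], [17, 15, 47, 33, 732])
([93.0, 38.8], [85, 31, 16, 16, 90])
([167.4, 56.1], [149, 35, 28, 34, 295])
([86.3, 58.2], [66, 43, 43, 30, 830])
([133.8, 76.7], [118, 54, 25, 38, 343])
([45.8, 87.7], [24, 75, 46, 25, 817])
([100.5, 91.0], [92, 82, 17, 18, 127])
([138.4, 117.9], [128, 101, 18, 34, 227])
([91.6, 115.5], [73, 105, 41, 21, 636])
([288.9, 168.4], [282, 165, 17, 11, 43])
([308.3, 195.5], [296, 182, 24, 25, 346])
(array([-0.0051,  0.0604,  0.0022]), np.float64(-0.05773298232284674), np.float64(-51.66), array([ 7.e-04, -9.e-04, -1.e+00]))
```

View pics/w1.png

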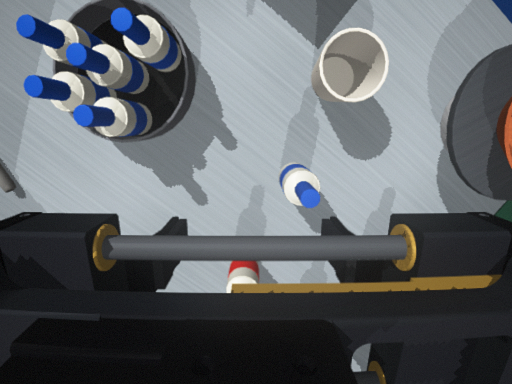

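The wrist view shows bottle a's cap at (308,195). The tub is at about (110,65), with caps at (37,32), (129,25), (86,58), (46,88) and (92,115). Its empty places are toward (165,90) and in the upper part of the tub.

Run:
```python
from h import *
from rig import *
from scipy.optimize import least_squares
m=cams.camera_model("wrist");o=get_obs()
a=onz(m,[[308.3,195.5]],.109)[0];print("a",a)
P=onz(m,[[86.3,58.2],[128.8,25.3],[37.2,31.8],[45.8,87.7],[91.6,115.5]],.115)[:,:2];print(P)
# order: which angle each has
ang=np.degrees(np.arctan2(*(P[1:]-P[0]).T[::-1]));print(ang)
k=np.round((ang-ang[0])/60)
f=lambda p:(np.vstack([p[:2],np.c_[p[0]+.056*np.cos(p[2]+np.radians(60)*k),p[1]+.056*np.sin(p[2]+np.radians(60)*k)]])-P).ravel()
r=least_squares(f,[*P[0],np.radians(ang[0])]);print(r.x,(r.fun.reshape(-1,2)*1e3).round(1))
for s in(60,-60):
    q=r.x[2]+np.radians(s);print(s,r.x[:2]+.056*np.array([np.cos(q),np.sin(q)]))
print(rel(o,[*a[:2],.24],-51.6))
```

```text
a [ 0.61930639 -0.08168623  0.109     ]
[[0.5895432  0.19485711]
 [0.64234955 0.17590459]
 [0.58023639 0.25317961]
 [0.53758747 0.21631656]
 [0.54365863 0.15974346]]
[ -19.74337441   99.06653079  157.55773978 -142.57459536]
[ 0.58911635  0.1959482  -0.37018926] [[-0.4  1.1]
 [-1.  -0.2]
 [ 0.3 -1.9]
 [-0.7 -0.1]
 [ 1.8  1.1]]
60 [0.63276557 0.23103018]
-60 [0.59767363 0.14060587]
(array([-0.0098,  0.0629,  0.0025]), np.float64(-0.11097520403507133), np.float64(-51.71), array([ 0.004 , -0.0035, -1.    ]))
```

Emit:
servo_tool(moves="-0.003 0.015 0.015 0 0.087; -0.006 0.035 0.035 0 0.087; -0.009 0.053 0.06 0 0.087; -0.009 0.060 0.075 0 0.087; -0.009 0.060 0.075 0 0.087; -0.009 0.060 0.075 0 0.087; -0.009 0.060 0.075 0 0.087")

```text
time: 2.4
position: [0.6142, -0.0716, 0.1682]
tool_rot: [0.943, 0.332, 0.0, -0.0]
ft_force: [0.4, -0.6, 0.1]
grip_width: 0.0869
grip_force: 0.0
```

Run:
```python
from h import *
from rig import *
o=get_obs();m=cams.camera_model("wrist");im=cams.camera("wrist");cv2.imwrite("pics/w2.png",im)
print(o["time"],o["position"],np.round(o["joint_velocities"],3))
print("tcp px",proj(m,[o["position"]]))
for c,s in blobs(blue(im),30):
    print(c,s,onz(m,[c],.109)[0].round(4))
print(rel(o,[.619,-.079,.1],-51.6))
```

```text
2.4 [ 0.61421075 -0.07161937  0.16824388] [ 0.005 -0.019 -0.007 -0.003 -0.005 -0.002]
tcp px [[254.47800467 231.65621023]]
[36.5, 4.5] [16, 0, 36, 12, 246] [0.635  0.1649 0.109 ]
[7.1, 9.7] [0, 6, 16, 9, 36] [0.6171 0.1851 0.109 ]
[89.2, 35.5] [65, 11, 42, 37, 575] [0.6412 0.1157 0.109 ]
[48.1, 35.0] [35, 26, 26, 18, 89] [0.6214 0.1442 0.109 ]
[47.3, 57.7] [40, 52, 15, 14, 55] [0.6063 0.1356 0.109 ]
[58.5, 109.5] [39, 86, 34, 45, 759] [0.5771 0.1068 0.109 ]
[5.6, 98.3] [0, 94, 14, 11, 75] [0.556  0.1507 0.109 ]
[6.5, 112.3] [0, 106, 16, 12, 126] [0.5462 0.1444 0.109 ]
[250.5, 169.8] [242, 167, 18, 9, 31] [ 0.6367 -0.0494  0.109 ]
[258.7, 210.2] [248, 190, 25, 35, 583] [ 0.6135 -0.0771  0.109 ]
(array([-0.0009,  0.0088,  0.0682]), np.float64(0.3603625336940013), np.float64(-51.24), array([ 2.e-04,  4.e-04, -1.e+00]))
```

View pics/w2.png

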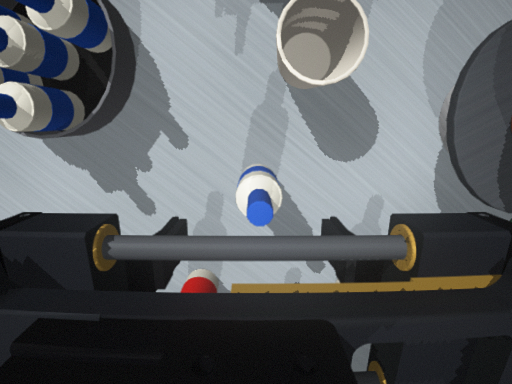

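Wrist view: bottle a's cap is at (259,210), 4 px right of the finger centre line (about col 254). It stands clear, about 4 mm off along tool y.

Emit:
servo_tool(moves="0 0.002 0.02 0 0.087; -0.001 0.004 0.045 0 0.087; -0.001 0.004 0.065 0 0.087; -0.001 0.004 0.077 0 0.087; -0.001 0.004 0.077 0 0.07; -0.001 0.004 0.077 0 0.06; -0.001 0.004 0.077 0 0.055")

```text
time: 3.03
position: [0.6172, -0.0762, 0.0922]
tool_rot: [0.943, 0.332, 0.001, 0.001]
ft_force: [0.6, -0.6, -0.2]
grip_width: 0.0742
grip_force: 0.0
```

Run:
```python
from h import *
from rig import *
o=get_obs();m=cams.camera_model("wrist");im=cams.camera("wrist")
print(o["time"],o["position"],o["grip_width"])
print("tcp px",proj(m,[o["position"]]))
for c,s in blobs(blue(im),30):
    if s[1]>130: print(c,s,onz(m,[c],.109)[0].round(4))
cv2.imwrite("pics/w3.png",cv2.resize(im[130:330,100:410],None,fx=2,fy=2))
```

```text
3.0333 [ 0.61719366 -0.07624162  0.09218192] 0.07419299592212876
tcp px [[254.43983628 231.65280661]]
[242.7, 228.5] [237, 216, 14, 19, 103] [ 0.6197 -0.0653  0.109 ]
[252.3, 266.9] [233, 261, 39, 15, 451] [ 0.6037 -0.0853  0.109 ]
```

View pics/w3.png

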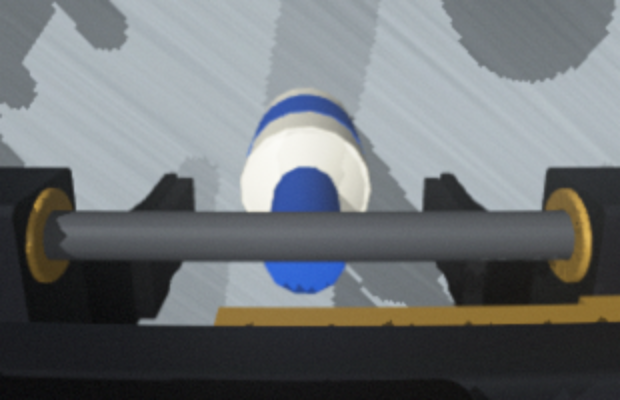

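The cap is centred at crop col 305 between the fingers at 193 and 425 (centre 309), so about 1 mm off. Next I check the offset along tool x from the cap's lower edge, which is at about row 276 of the full image.

Run:
```python
from h import *
from rig import *
o=get_obs();m=cams.camera_model("wrist");R=Ro.from_quat(o["tool_rot"]).as_matrix()
t=np.linspace(0,2*np.pi,73)
for dx in(-.006,-.004,-.002,0,.002,.004):
    c=o["position"]+R[:,0]*dx+R[:,1]*-.001
    def ring(r,z): return proj(m,np.c_[c[0]+r*np.cos(t),c[1]+r*np.sin(t),0*t+z])
    print(dx,"cap low",ring(.011,.13)[:,1].max().round(1),"body far foot",ring(.023,0.0)[:,1].min().round(1),"cap cols",ring(.011,.13)[:,0].min().round(1),ring(.011,.13)[:,0].max().round(1),"shoulder far",ring(.023,.08)[:,1].min().round(1))
```

```text
-0.006 cap low 287.7 body far foot 179.4 cap cols 232.0 273.8 shoulder far 201.6
-0.004 cap low 284.4 body far foot 177.4 cap cols 231.9 273.9 shoulder far 198.7
-0.002 cap low 281.1 body far foot 175.4 cap cols 231.8 274.0 shoulder far 195.9
0 cap low 277.8 body far foot 173.3 cap cols 231.7 274.1 shoulder far 193.0
0.002 cap low 274.4 body far foot 171.3 cap cols 231.6 274.2 shoulder far 190.1
0.004 cap low 271.1 body far foot 169.2 cap cols 231.5 274.2 shoulder far 187.3
```

Emit:
servo_tool(moves="0 -0.001 0 0 0.05; 0 -0.001 0 0 0.04; 0 -0.001 0 0 0.032; 0 -0.001 0 0 0.026; 0 -0.001 0 0 0.02; 0 -0.001 0 0 0.015; 0 -0.001 0 0 0.015; 0 -0.001 0 0 0.015; 0 -0.001 0 0 0.015", grip_force=20)

```text
time: 3.83
position: [0.6155, -0.0756, 0.0904]
tool_rot: [0.943, 0.331, 0.0, 0.0]
ft_force: [0.5, 0.7, -0.4]
grip_width: 0.0213
grip_force: 20.0
```

Emit:
servo_tool(moves="0 0 -0.005 0 0.015; 0 0 -0.02 0 0.015; 0 0 -0.045 0 0.015; 0 0 -0.075 0 0.015; 0 0 -0.105 0 0.015; 0 0 -0.135 0 0.015; 0 0 -0.155 0 0.015; 0 0 -0.165 0 0.015; 0 0 -0.165 0 0.015")

```text
time: 4.58
position: [0.6165, -0.0758, 0.2582]
tool_rot: [0.943, 0.332, 0.002, 0.001]
ft_force: [-0.9, 0.3, -1.8]
grip_width: 0.0215
grip_force: 20.0
```

Run:
```python
from h import *
from rig import *
o=get_obs();print(o["position"],o["grip_width"],o["ft_force"],rel(o,[.631,.235,.255],-51.6))
```

```text
[ 0.61654863 -0.07577862  0.25816539] 0.02145225389124148 [-0.8923034   0.33947125 -1.82036975] (array([ 0.2057, -0.2334,  0.0028]), np.float64(0.3257691986364364), np.float64(-51.27), array([ 0.0048, -0.0014, -1.    ]))
```

Emit:
servo_tool(moves="0.008 -0.009 0 0 0.015; 0.026 -0.029 0 0 0.015; 0.050 -0.057 0 0 0.015; 0.076 -0.086 0 0 0.015; 0.102 -0.116 0 0 0.015; 0.128 -0.145 0 0 0.015; 0.152 -0.172 0 0 0.015; 0.174 -0.197 0 0 0.015; 0.191 -0.217 0 0 0.015; 0.200 -0.227 0 0 0.015")

```text
time: 5.42
position: [0.6269, 0.2311, 0.2523]
tool_rot: [0.943, 0.333, -0.003, -0.001]
ft_force: [-0.5, -0.7, -2.5]
grip_width: 0.0212
grip_force: 20.0
```

Emit:
servo_tool(moves="0.004 -0.004 0 0 0.015; 0.006 -0.006 0 0 0.015; 0.006 -0.006 0 0 0.015; 0.006 -0.006 0 0 0.015")

```text
time: 5.75
position: [0.6304, 0.2335, 0.255]
tool_rot: [0.944, 0.331, -0.001, 0.0]
ft_force: [-0.1, -0.4, -2.7]
grip_width: 0.0213
grip_force: 20.0
```

Run:
```python
from h import *
from rig import *
o=get_obs();m=cams.camera_model("wrist");im=cams.camera("wrist")
print(o["time"],o["position"],o["grip_width"],rel(o,[.631,.235,.25],-51.6))
for c,s in blobs(blue(im),60):print(c,s,onz(m,[c],.115)[0].round(4))
for z in(.006,.05): print(z,proj(m,[[.631,.235,z],[.595,.145,z]]).round(0))
cv2.imwrite("pics/w4.png",im)
t=cams.camera("top");cv2.imwrite("pics/t4.png",t)
```

```text
5.75 [0.63037519 0.23349031 0.25503398] 0.021335766088930248 (array([ 0.0014, -0.0008,  0.005 ]), np.float64(0.22972314563762097), np.float64(-51.37), array([-0.0011, -0.0011, -1.    ]))
[498.7, 14.5] [474, 0, 38, 45, 863] [0.9474 0.1449 0.115 ]
[245.5, 182.6] [232, 178, 28, 15, 129] [0.6269 0.2436 0.115 ]
[213.1, 211.3] [203, 197, 19, 26, 246] [0.5754 0.2522 0.115 ]
[296.8, 208.2] [288, 198, 21, 26, 236] [0.6406 0.1768 0.115 ]
[248.9, 225.7] [238, 214, 24, 21, 338] [0.5877 0.2076 0.115 ]
[254.6, 269.3] [234, 261, 41, 22, 568] [0.546  0.1654 0.115 ]
0.006 [[254. 170.]
 [283. 221.]]
0.05 [[254. 175.]
 [286. 231.]]
```

View pics/w4.png

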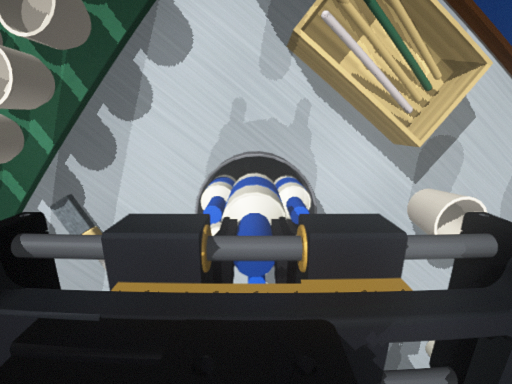

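The held bottle is centred (col 255) between the neighbour caps at (213,211) and (297,208), and the far rim of the tub is near row 150. I check the radial position against that rim.

Run:
```python
from h import *
from rig import *
m=cams.camera_model("wrist");im=cv2.imread("pics/w4.png");g=cv2.cvtColor(im,6)
for c in(235,255,275): print(c,[(r,int(g[r,c])) for r in range(144,178,2)])
d=np.array([.784,.621])
for k in(-.004,0,.004):
    C=np.array([.587,.2002])+d*k
    print(k,[proj(m,[[*(C+d*r),z]])[0].round(1).tolist() for r,z in((.088,0),(.088,.05),(.084,.05),(.084,.006))])
t=cv2.imread("pics/t4.png");T=cams.camera_model("top")
for c,s in blobs(blue(t),20):print(c,s[4],onz(T,[c],.115)[0].round(4))
```

```text
235 [(144, 173), (146, 178), (148, 175), (150, 173), (152, 175), (154, 168), (156, 118), (158, 138), (160, 62), (162, 52), (164, 52), (166, 52), (168, 51), (170, 53), (172, 56), (174, 55), (176, 54)]
255 [(144, 171), (146, 175), (148, 176), (150, 172), (152, 106), (154, 149), (156, 91), (158, 52), (160, 53), (162, 52), (164, 52), (166, 54), (168, 52), (170, 54), (172, 86), (174, 203), (176, 134)]
275 [(144, 169), (146, 168), (148, 177), (150, 176), (152, 176), (154, 155), (156, 110), (158, 120), (160, 53), (162, 52), (164, 49), (166, 51), (168, 53), (170, 52), (172, 52), (174, 52), (176, 54)]
-0.004 [[253.5, 151.5], [253.4, 154.8], [253.4, 157.7], [253.5, 154.5]]
0 [[253.5, 148.9], [253.4, 151.9], [253.4, 154.8], [253.5, 151.9]]
0.004 [[253.5, 146.3], [253.4, 148.9], [253.4, 151.9], [253.5, 149.2]]
[129.5, 121.7] 23 [0.6881 0.2981 0.115 ]
[136.3, 129.0] 21 [0.6703 0.2816 0.115 ]
[180.7, 139.8] 72 [0.6421 0.1787 0.115 ]
[149.5, 142.5] 39 [0.6378 0.2501 0.115 ]
[171.0, 162.0] 78 [0.5916 0.2    0.115 ]
[381.8, 161.2] 71 [ 0.5838 -0.2697  0.115 ]
[146.6, 166.8] 66 [0.582  0.2554 0.115 ]
[187.2, 182.0] 75 [0.5455 0.163  0.115 ]
[160.8, 185.7] 79 [0.5384 0.2223 0.115 ]
```

Emit:
servo_tool(moves="0 0 0.01 0 0.015; 0 0 0.025 0 0.015; 0 0 0.045 0 0.015; 0 0 0.062 0 0.015; 0 0 0.079 0 0.015; 0 0 0.096 0 0.015; 0 0 0.112 0 0.015; 0 0 0.127 0 0.015; 0 0 0.14 0 0.015; 0 0 0.148 0 0.015")

```text
time: 6.68
position: [0.6295, 0.2342, 0.1054]
tool_rot: [0.944, 0.331, -0.001, -0.0]
ft_force: [0.3, 0.4, -2.8]
grip_width: 0.0216
grip_force: 20.0
```

Emit:
servo_tool(moves="0 0 0.003 0 0.015; 0 0 0.006 0 0.015; 0 0 0.008 0 0.015; 0 0 0.009 0 0.015; 0 0 0.009 0 0.015")

```text
time: 7.1
position: [0.6306, 0.235, 0.099]
tool_rot: [0.943, 0.332, 0.0, 0.0]
ft_force: [-0.5, -1.5, -3.2]
grip_width: 0.0213
grip_force: 20.0
```

Emit:
servo_tool(moves="0 0 0.001 0 0.015; 0 0 0.001 0 0.015; 0 0 0.002 0 0.015; 0 0 0.002 0 0.015; 0 0 0.002 0 0.015")

```text
time: 7.52
position: [0.6305, 0.2351, 0.0967]
tool_rot: [0.943, 0.332, 0.0, 0.0]
ft_force: [0.8, -1.5, -2.4]
grip_width: 0.0215
grip_force: 20.0
```

Emit:
servo_tool(moves="0 0 0.001 0 0.015; 0 0 0.001 0 0.015; 0 0 0.001 0 0.015; 0 0 0.002 0 0.015; 0 0 0.002 0 0.015; 0 0 0.002 0 0.015")

```text
time: 8.02
position: [0.6308, 0.2352, 0.0965]
tool_rot: [0.943, 0.332, 0.001, 0.0]
ft_force: [-3.7, -1.3, 8.9]
grip_width: 0.0214
grip_force: 20.0
```

Emit:
servo_tool(moves="0 0 -0.001 0 0.015; 0 0 -0.001 0 0.024; 0 0 -0.001 0 0.028; 0 0 -0.001 0 0.032; 0 0 -0.001 0 0.036; 0 0 -0.001 0 0.036; 0 0 -0.001 0 0.036; 0 0 -0.001 0 0.036")

```text
time: 8.68
position: [0.6304, 0.2351, 0.0953]
tool_rot: [0.943, 0.331, -0.0, -0.0]
ft_force: [0.0, 0.1, -0.1]
grip_width: 0.0356
grip_force: 0.0
```

Emit:
servo_tool(moves="0 0 -0.005 0 0.036; 0 0 -0.02 0 0.036; 0 0 -0.045 0 0.036; 0 0 -0.075 0 0.036; 0 0 -0.105 0 0.036; 0 0 -0.125 0 0.036; 0 0 -0.13 0 0.036")

```text
time: 9.27
position: [0.633, 0.2357, 0.2309]
tool_rot: [0.943, 0.332, 0.005, 0.001]
ft_force: [0.5, -0.4, -0.5]
grip_width: 0.036
grip_force: 0.0
```

Run:
```python
from h import *
from rig import *
o=get_obs();print(o["time"],o["position"],o["grip_width"],rel(o,[.581,-.270,.20],-51.6))
t=cams.camera("top");cv2.imwrite("pics/t5.png",t);T=cams.camera_model("top")
for c,s in blobs(blue(t),20):print(c,s[4],onz(T,[c],.115)[0].round(4))
```

```text
9.2667 [0.63296143 0.23573698 0.23088181] 0.035985796471571255 (array([-0.3572,  0.3619,  0.0295]), np.float64(0.3264047909945589), np.float64(-51.27), array([ 0.0092,  0.0019, -1.    ]))
[71.3, 26.5] 98 [0.9344 0.454  0.115 ]
[180.7, 139.7] 71 [0.6423 0.1787 0.115 ]
[154.7, 144.2] 69 [0.6335 0.238  0.115 ]
[171.4, 162.2] 83 [0.5911 0.1991 0.115 ]
[381.7, 161.2] 71 [ 0.5838 -0.2695  0.115 ]
[146.8, 166.9] 68 [0.5817 0.255  0.115 ]
[187.2, 181.9] 75 [0.5457 0.163  0.115 ]
[161.0, 185.7] 79 [0.5384 0.2219 0.115 ]
```

Emit:
servo_tool(moves="-0.010 0.010 0 0 0.05; -0.035 0.035 0 0 0.07; -0.063 0.063 0 0 0.087; -0.091 0.092 0 0 0.087; -0.120 0.121 0 0 0.087; -0.149 0.150 0 0 0.087; -0.178 0.179 0 0 0.087; -0.207 0.208 0 0 0.087; -0.235 0.237 0 0 0.087; -0.260 0.262 0 0 0.087")

```text
time: 10.15
position: [0.5888, -0.1348, 0.2229]
tool_rot: [0.944, 0.331, -0.002, -0.001]
ft_force: [0.6, 0.0, -0.4]
grip_width: 0.0861
grip_force: 0.0
```

Emit:
servo_tool(moves="-0.028 0.029 0 0 0.087; -0.053 0.055 0.010 0 0.087; -0.075 0.077 0.02 0 0.087; -0.089 0.091 0.035 0 0.087; -0.097 0.100 0.05 0 0.087; -0.097 0.100 0.06 0 0.087; -0.097 0.100 0.06 0 0.087; -0.097 0.100 0.06 0 0.087")

```text
time: 10.82
position: [0.5772, -0.2687, 0.1638]
tool_rot: [0.943, 0.332, -0.001, -0.002]
ft_force: [-1.0, -1.0, 0.4]
grip_width: 0.0869
grip_force: 0.0
```

Run:
```python
from h import *
from rig import *
o=get_obs();m=cams.camera_model("wrist");im=cams.camera("wrist");cv2.imwrite("pics/w6.png",im)
print(o["time"],o["position"],np.round(o["joint_velocities"],3),proj(m,[o["position"]]))
for c,s in blobs(blue(im),30):
    if 150<c[0]<350: print(c,s,onz(m,[c],.109)[0].round(4),rel(o,onz(m,[c],.109)[0],-51.6))
print(rel(o,[.581,-.272,.091],-51.6))
```

```text
10.8167 [ 0.57722921 -0.26865784  0.16379547] [ 0.017 -0.03  -0.03  -0.002 -0.     0.   ] [[254.48048684 231.66454514]]
[259.9, 208.7] [248, 188, 26, 36, 599] [ 0.579 -0.273  0.109] (array([-0.0013,  0.0047,  0.0548]), np.float64(0.3659025255534232), np.float64(-51.23), array([-0.0035,  0.0031, -1.    ]))
(array([0.0009, 0.0053, 0.0728]), np.float64(0.3659025255534232), np.float64(-51.23), array([-0.0035,  0.0031, -1.    ]))
```

Emit:
servo_tool(moves="0 0.002 0.02 0 0.087; 0.001 0.004 0.042 0 0.087; 0.001 0.004 0.06 0 0.087; 0.001 0.004 0.071 0 0.08; 0.001 0.004 0.073 0 0.07; 0.001 0.004 0.073 0 0.06; 0.001 0.004 0.073 0 0.055")

```text
time: 11.45
position: [0.5825, -0.2731, 0.0938]
tool_rot: [0.943, 0.332, 0.001, 0.001]
ft_force: [-0.1, -0.5, -0.2]
grip_width: 0.0675
grip_force: 0.0
```

Run:
```python
from h import *
from rig import *
o=get_obs();m=cams.camera_model("wrist");im=cams.camera("wrist")
print(o["time"],o["position"],o["grip_width"])
B=[(c,s) for c,s in blobs(blue(im),30) if s[1]>130 and 150<c[0]<350]
for b in B: print(b)
R=Ro.from_quat(o["tool_rot"]).as_matrix();t=np.linspace(0,2*np.pi,73)
for dx in(-.004,-.002,0,.002,.004):
    c=o["position"]+R[:,0]*dx
    ring=lambda r,z: proj(m,np.c_[c[0]+r*np.cos(t),c[1]+r*np.sin(t),0*t+z])
    a=ring(.011,.13);print(dx,a[:,1].max().round(1),a[:,0].min().round(1),a[:,0].max().round(1))
```

```text
11.45 [ 0.58253864 -0.27306352  0.09377714] 0.06751598386712301
([240.3, 181.7], [232, 177, 20, 12, 41])
([243.2, 226.7], [235, 213, 19, 22, 193])
([251.1, 265.5], [234, 261, 35, 12, 322])
-0.004 283.0 234.0 275.6
-0.002 279.7 233.9 275.7
0 276.4 233.8 275.8
0.002 273.1 233.8 275.9
0.004 269.8 233.7 276.0
```

Emit:
servo_tool(moves="0.001 -0.001 0.001 0 0.05; 0.002 -0.001 0.002 0 0.04; 0.002 -0.001 0.002 0 0.032; 0.002 -0.001 0.002 0 0.026; 0.002 -0.001 0.002 0 0.02; 0.002 -0.001 0.002 0 0.015; 0.002 -0.001 0.002 0 0.015; 0.002 -0.001 0.002 0 0.015; 0.002 -0.001 0.002 0 0.015", grip_force=20)

```text
time: 12.25
position: [0.5825, -0.2711, 0.0906]
tool_rot: [0.943, 0.331, -0.0, -0.0]
ft_force: [-0.5, -0.3, 0.3]
grip_width: 0.0216
grip_force: 20.0
```

Emit:
servo_tool(moves="0 0 -0.005 0 0.015; 0 0 -0.02 0 0.015; 0 0 -0.045 0 0.015; 0 0 -0.075 0 0.015; 0 0 -0.105 0 0.015; 0 0 -0.135 0 0.015; 0 0 -0.155 0 0.015; 0 0 -0.165 0 0.015; 0 0 -0.165 0 0.015; 0 0 -0.165 0 0.015")

```text
time: 13.08
position: [0.5819, -0.2707, 0.2548]
tool_rot: [0.943, 0.331, -0.0, -0.001]
ft_force: [0.2, -0.2, -3.3]
grip_width: 0.0211
grip_force: 20.0
```

Run:
```python
from h import *
from rig import *
o=get_obs();print(o["position"],o["grip_width"],o["ft_force"],rel(o,[.595,.1455,.255],-51.6))
```

```text
[ 0.58192933 -0.27072105  0.25480726] 0.021117504601782567 [ 0.17579852 -0.16005183 -3.3205131 ] (array([ 2.705e-01, -3.166e-01,  1.000e-04]), np.float64(0.31912255482325236), np.float64(-51.28), array([-1.1e-03,  7.0e-04, -1.0e+00]))
```

Emit:
servo_tool(moves="0.008 -0.009 0 0 0.015; 0.026 -0.030 0 0 0.015; 0.050 -0.058 0 0 0.015; 0.075 -0.087 0 0 0.015; 0.100 -0.117 0 0 0.015; 0.125 -0.146 0 0 0.015; 0.150 -0.175 0 0 0.015; 0.175 -0.205 0 0 0.015; 0.200 -0.234 0 0 0.015; 0.222 -0.260 0 0 0.015")

```text
time: 13.92
position: [0.5909, 0.0741, 0.2532]
tool_rot: [0.943, 0.332, -0.002, -0.002]
ft_force: [0.7, -0.6, -1.6]
grip_width: 0.0214
grip_force: 20.0
```

Emit:
servo_tool(moves="0.018 -0.021 0 0 0.015; 0.034 -0.040 0 0 0.015; 0.043 -0.051 0 0 0.015; 0.048 -0.056 0 0 0.015; 0.048 -0.056 0 0 0.015; 0.048 -0.056 0 0 0.015; 0.048 -0.056 0 0 0.015")

```text
time: 14.5
position: [0.5955, 0.1429, 0.2551]
tool_rot: [0.944, 0.331, -0.001, 0.0]
ft_force: [-0.2, 0.7, -3.4]
grip_width: 0.0213
grip_force: 20.0
```

Run:
```python
from h import *
from rig import *
o=get_obs();m=cams.camera_model("wrist");im=cams.camera("wrist");cv2.imwrite("pics/w7.png",im)
print(o["time"],o["position"],o["grip_width"],rel(o,[.595,.1455,.098],-51.6))
for c,s in blobs(blue(im),60):print(c,s,onz(m,[c],.115)[0].round(4))
t=cams.camera("top");T=cams.camera_model("top")
for c,s in blobs(blue(t),20):print("top",c,s[4],onz(T,[c],.115)[0].round(4))
```

```text
14.5 [0.59547267 0.14288631 0.25511938] 0.02132125564592847 (array([ 0.0015, -0.0024,  0.1571]), np.float64(0.2381416445432194), np.float64(-51.36), array([-9.e-04, -9.e-04, -1.e+00]))
[502.5, 10.1] [485, 0, 27, 31, 430] [0.9194 0.0541 0.115 ]
[205.1, 107.3] [195, 98, 21, 20, 315] [0.6304 0.2394 0.115 ]
[163.0, 137.6] [154, 129, 19, 19, 291] [0.5748 0.2574 0.115 ]
[255.6, 138.0] [247, 129, 19, 19, 275] [0.6389 0.1757 0.115 ]
[210.9, 164.9] [201, 153, 20, 22, 299] [0.5836 0.1967 0.115 ]
[167.3, 189.0] [158, 176, 19, 23, 277] [0.5287 0.2201 0.115 ]
[245.5, 183.8] [231, 179, 30, 16, 138] [0.5909 0.1522 0.115 ]
[213.8, 213.3] [205, 199, 17, 26, 241] [0.539  0.1595 0.115 ]
[249.1, 226.3] [239, 215, 23, 20, 311] [0.5524 0.1163 0.115 ]
[253.8, 267.9] [234, 261, 41, 17, 509] [0.512  0.0768 0.115 ]
top [73.7, 38.6] 941 [0.9019 0.4454 0.115 ]
top [194.9, 157.4] 27 [0.6008 0.1461 0.115 ]
top [187.1, 182.0] 72 [0.5455 0.1632 0.115 ]
```

View pics/w7.png

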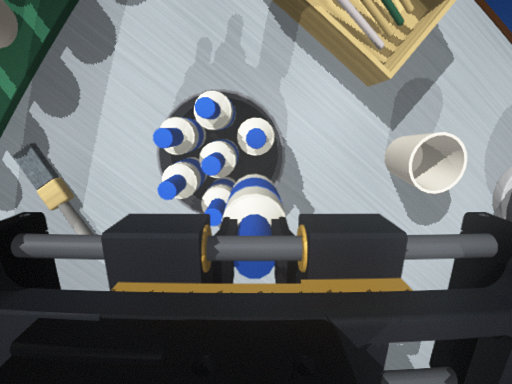

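Wrist view: bottle a stands upright in its place, cap at (205,107). Held bottle b is over the second place, at about (255,200), with the neighbour caps at (256,138), (211,165) and (214,213). I refine the second place with hexagon and rim fits.

Run:
```python
from h import *
from rig import *
from scipy.optimize import least_squares
m=cams.camera_model("wrist");T=cams.camera_model("top")
def fit(P,k,nm):
    P=P[:,:2]
    f=lambda p:(np.vstack([p[:2]+(0 if kk is None else .056)*np.array([np.cos(p[2]+np.radians(60*(kk or 0))),np.sin(p[2]+np.radians(60*(kk or 0)))]) for kk in k])-P).ravel()
    r=least_squares(f,[.59,.2,-.37]);g=lambda s:r.x[:2]+.056*np.array([np.cos(r.x[2]+np.radians(s)),np.sin(r.x[2]+np.radians(s))])
    print(nm,"C",r.x.round(4),"ga",g(60).round(4),"gb",g(-60).round(4),"gb-ga",(g(-60)-g(60)).round(4),(r.fun.reshape(-1,2)*1e3).round(1).tolist())
k=[1,2,0,None,3]
W=[[205.1,107.3],[163,137.6],[255.6,138],[210.9,164.9],[167.3,189]]
for z in(.115,.122): fit(onz(m,W,z),k,f"wrist{z}")
fit(onz(T,[[154.7,144.2],[146.8,166.9],[180.7,139.7],[171.4,162.2],[161,185.7],[187.2,181.9]],.115),k+[4],"top")
im=cv2.imread("pics/w7.png");g=cv2.medianBlur(cv2.cvtColor(im,6),3)
C=np.array([.586,.2]);pts=[]
for a in np.radians(np.arange(-20,215,5)):
    d=np.array([np.cos(a),np.sin(a)]);r=np.arange(.1,.07,-.0005)
    uv=proj(m,np.c_[C+r[:,None]*d,0*r+.05]);
    if uv[:,1].max()>205 : continue
    v=cv2.remap(g,uv[:,:1].astype('f4'),uv[:,1:].astype('f4'),1).ravel()
    i=np.argmax(v<70)
    if v[i]<70 and i>0: pts.append(C+r[i]*d)
pts=np.array(pts)
r=least_squares(lambda p:np.linalg.norm(pts-p[:2],axis=1)-p[2],[*C,.084],loss="soft_l1",f_scale=.001)
print("rim",len(pts),r.x.round(4),np.median(abs(r.fun)))
```

```text
wrist0.115 C [ 0.5846  0.1997 -0.3655] ga [0.6281 0.235 ] gb [0.5934 0.1444] gb-ga [-0.0347 -0.0906] [[-2.6, -4.4], [0.8, -2.4], [-2.3, 4.1], [0.8, 3.1], [3.4, -0.4]]
wrist0.122 C [ 0.5859  0.199  -0.3655] ga [0.6294 0.2343] gb [0.5947 0.1437] gb-ga [-0.0347 -0.0906] [[-1.7, -3.9], [0.4, -1.5], [-1.2, 3.2], [0.6, 2.6], [1.9, -0.3]]
top C [ 0.5903  0.2001 -0.367 ] ga [0.6338 0.2353] gb [0.599  0.1447] gb-ga [-0.0348 -0.0905] [[0.3, -2.7], [-0.2, 0.4], [0.2, 1.3], [-0.9, 0.9], [-0.4, -1.7], [1.0, 1.8]]
rim 25 [0.5893 0.198  0.0813] 0.00033883974311767207
```

Emit:
servo_tool(moves="0 0 0.01 0 0.015; 0 0 0.025 0 0.015; 0 0 0.045 0 0.015; 0 0 0.06 0 0.015; 0 0 0.075 0 0.015; 0 0 0.09 0 0.015; 0 0 0.1 0 0.015; 0 0 0.1 0 0.015")

```text
time: 15.27
position: [0.5936, 0.1435, 0.1527]
tool_rot: [0.944, 0.331, -0.003, -0.001]
ft_force: [-0.1, -0.2, -3.2]
grip_width: 0.0216
grip_force: 20.0
```

Emit:
servo_tool(moves="0 0 0.01 0 0.015; 0 0 0.02 0 0.015; 0 0 0.03 0 0.015; 0 0 0.04 0 0.015; 0 0 0.048 0 0.015; 0 0 0.052 0 0.015; 0 0 0.055 0 0.015; 0 0 0.056 0 0.015; 0 0 0.056 0 0.015")

```text
time: 16.02
position: [0.5956, 0.1444, 0.0995]
tool_rot: [0.943, 0.332, 0.0, 0.0]
ft_force: [-0.1, -0.5, -2.7]
grip_width: 0.0215
grip_force: 20.0
```

Emit:
servo_tool(moves="0 0 0.001 0 0.015; 0 0 0.002 0 0.015; 0 0 0.002 0 0.015; 0 0 0.003 0 0.015; 0 0 0.003 0 0.015; 0 0 0.003 0 0.015")

```text
time: 16.52
position: [0.5955, 0.1443, 0.0966]
tool_rot: [0.943, 0.331, 0.0, 0.0]
ft_force: [-0.6, -0.7, -2.7]
grip_width: 0.0216
grip_force: 20.0
```

Emit:
servo_tool(moves="0 0 0.0005 0 0.015; 0 0 0.001 0 0.015; 0 0 0.0015 0 0.015; 0 0 0.002 0 0.015; 0 0 0.002 0 0.015; 0 0 0.002 0 0.015")

```text
time: 17.02
position: [0.5958, 0.1444, 0.0965]
tool_rot: [0.943, 0.332, 0.001, 0.0]
ft_force: [-2.3, -0.9, 9.6]
grip_width: 0.0215
grip_force: 20.0
```

Contact with the floor at the same height as before, so I release.

Emit:
servo_tool(moves="0 0 -0.001 0 0.015; 0 0 -0.001 0 0.024; 0 0 -0.001 0 0.028; 0 0 -0.001 0 0.032; 0 0 -0.001 0 0.036; 0 0 -0.001 0 0.036; 0 0 -0.001 0 0.036; 0 0 -0.001 0 0.036")

```text
time: 17.68
position: [0.5955, 0.1443, 0.0954]
tool_rot: [0.943, 0.331, -0.0, -0.0]
ft_force: [-0.0, 0.4, 0.3]
grip_width: 0.0354
grip_force: 0.0
```

Emit:
servo_tool(moves="0 0 -0.005 0 0.036; 0 0 -0.02 0 0.036; 0 0 -0.045 0 0.036; 0 0 -0.075 0 0.036; 0 0 -0.105 0 0.036; -0.02 0.02 -0.14 0 0.036; -0.05 0.05 -0.15 0 0.036; -0.08 0.08 -0.15 0 0.036; -0.1 0.1 -0.15 0 0.036; -0.1 0.1 -0.15 0 0.036")

```text
time: 18.52
position: [0.58, -0.0021, 0.2467]
tool_rot: [0.944, 0.329, 0.0, 0.002]
ft_force: [0.6, 0.6, -0.2]
grip_width: 0.0362
grip_force: 0.0
```

Run:
```python
from h import *
from rig import *
o=get_obs();m=cams.camera_model("wrist");w=cams.camera("wrist");t=cams.camera("top");s=cams.camera("scene");T=cams.camera_model("top")
print(o["time"],o["position"])
for c,b in blobs(blue(t),20):print("top",c,b[4],onz(T,[c],.115)[0].round(4))
cv2.imwrite("pics/end.png",np.hstack([cv2.resize(w[0:200,100:400],(450,300)),cv2.resize(s[120:240,290:410],(300,300))]))
```

```text
18.5167 [ 0.58001106 -0.00209223  0.24669788]
top [74.9, 42.5] 1252 [0.8914 0.4416 0.115 ]
top [154.8, 144.3] 68 [0.6333 0.2378 0.115 ]
top [147.1, 167.0] 73 [0.5815 0.2543 0.115 ]
top [157.9, 184.5] 35 [0.5412 0.2289 0.115 ]
```

View pics/end.png

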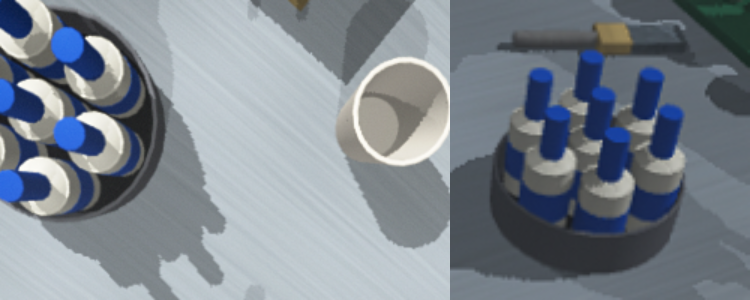

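The closing view shows all seven blue bottles upright in the tub: both places are filled (right half at (558,150) and (670,150)), and the gripper is clear.

```bash
python3 -c "
from rig import job
print(job.hand_in())"
```

```text
the job is handed in; nothing more can be done
None
```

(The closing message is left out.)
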